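# Clamp a sweet mould for re-carving

## Robot

A 7-joint arm with a two-finger parallel gripper is mounted at the origin on the work surface. World frame = base frame: x ahead of the robot, y to its left, z up, the work surface at z = 0. Lengths are in m, angles in rad, forces in N, time in s.
With the tool pointing down it reaches from about 0.425 to 0.975 m from the base axis. Payload 16.7 kg.
Tool frame: the origin (TCP) lies at the very end of the fingers, on their centre line; the grasp point (between the pads) lies 19 mm behind it; z points along the fingers, y is the direction in which the jaws open and shut (so a half turn about z gives the same grasp; the last joint's range is limited). The gripper opens to 85 mm and grips with 20 to 120 N. Pads are 22 mm wide; open, the fingers measure 114 mm over their backs; the gripper's body (76 mm by 85 mm) begins 54 mm behind the grasp point. The pads swing forward as they close: fully open they stand 13 mm farther back than shut.
Start: joints at [-1.494, 0.426, 0.074, 1.606, -0.034, 1.111, -0.067], TCP at [0.151, 0.658, 0.203] pointing down, gripper open.
Joint ranges: [-2.85, 2.85], [-0.5, 2.14], [-1.23, 1.37], [0.21, 2.46], [-1.02, 4.16], [0.16, 2.05], [-2.73, 2.73]. Speed limits (rad/s): [1.89, 1.89, 2.39, 2.39, 3.01, 3.01, 3.01].

## Interface

Orientations are given as a unit quaternion [x, y, z, w].
In Python, from cell import manip gives the robot as it stands. The module is installed in compiled form; this text tells all that it offers.
- The arm moves only by the tool drive_tool, never from a script. Its arguments are lists of equal length, an entry for each row: "travel": the shift along the tool's x, y, z in mm, a list of three; "turn": the turn, a rotation vector about the tool's x, y, z in degrees, a list of three; "jaw": the closure, from 0 (fully open) to 1 (shut). In form: {"travel": [[tx, ty, tz], ...], "turn": [[ax, ay, az], ...], "jaw": [jaw, ...]}. A call has 1 to 20 rows; each row shifts and turns the commanded pose from where the row before left it, along the tool's axes as they then stand; what a row does not reach is not made up. A row lasts 1/10 s, in which the tool goes at most 50 mm and 8.59 degrees, less where a joint would pass 70% of its speed; a pose out of reach is approached as far as the arm can. A call with a gripper value outside its range is refused whole. The fingers move at their own pace and stop on an object; "squeeze" is the grip in N (left out, the last holds). Time passes only in rows, so rows that do not move let the fingers close. It gives the time, the measured TCP pose, the force and the opening at its end, in the units of the state.
- manip.sense(): the state, without advancing time (a new reading comes with each control period).
- manip.read_camera(name): name is "scene" or "top" or "wrist"; returns a dict with "image" (480x640x3 uint8, red, green, blue), "intrinsics" (3x3 intrinsics, pixels), "world_to_cam" (4x4, takes a point from world to camera coordinates); the wrist camera has in their place "hand_eye" (4x4, takes a point from camera to tool coordinates, whose origin is the TCP and whose axes are the flange's). Camera axes: x right, y down, z forward; pixel columns grow to the right and rows downward; lengths in m; the calibration is good to about 2 mm. A picture is of the moment at which its call begins: read the wrist's pose just before it. There is no depth.
- manip.sign_off(): hands the job in, once; it reports no verdict.
The state is a dict: "time_s": time; "qpos": joint angles; "joint_vel": joint speeds; "effort": joint torques, N m; "tcp_pos": TCP position; "orientation": TCP orientation; "ft_force": force on the tool from outside, world axes, zero at the start; "wrist_torque": the same for the moment, N m; "finger_gap": finger opening in m.
Only numpy, scipy, OpenCV 4.12 (cv2) and the standard library are available. Lean on these libraries where they do the work, as an engineer would, in place of code of your own. Each camera call takes 0.05 s, during which the arm holds its last target.

## Task

The pale wooden sweet mould has to be held fast for re-carving: push it along the bed of the green clamp until its nose is fully home against the column, and only then turn the crank clockwise until the pad meets the wood and snug it down by feel: firmly held, but not so hard that the wood is dented. Let go of everything at the end and leave the other things on the bench where they are.

Things in the scene. Friction and masses are not known exactly. Their poses are not given: they have to be found in the camera images.
- mould: the mould to clamp: pale hardwood block 60 x 200 x 30 mm (x, y, z), about 0.26 kg, two carved flowers in its top, flat on the clamp's bed with its nose already between two low guide strips (2 mm free each side). Origin: centre of its underside; +y runs along it to the nose, towards the stop; z up.
- mould_nose (a point): centre of the mould's nose face (+y end), 15 mm above its underside; axes as the mould's. It starts 50 to 90 mm short of the stop.
- mould_tail (a point): centre of the mould's tail face (-y end, sticking out of the clamp), 15 mm above its underside; a good place to push; axes as the mould's
- clamp: green C-shaped bench clamp fixed to the table. Origin: on the table under the screw's axis; z up; +y along the bed to the column, throat opens to -y. In mm: bed 100 wide, y -200 to +90, top at z 12; guide strips y -140 to +50, |x| 32 to 48, top at z 20; column face at y 50; overhead arm from the column to y -38, top at z 130; screw boss of radius 27, top at z 140.
- stop (a point): point on the column's face where the nose centre comes when the mould is fully home; axes as the clamp's
- spindle: steel screw, upright in the overhead arm. It does not turn; it goes down as the crank turns and carries a springy rubber pad 40 mm across at its foot. Origin on the axis, 5 mm under the crank's hub. The pad's face is about 98 mm below the origin but adjustable, up to 4 mm higher or lower: contact must be felt. Clamping force wanted: 20 to 60 N (best 40); over 80 N dents the mould.
- crank (a joint): crank angle, rad, about the upright screw axis; grows clockwise seen from above and lowers the pad 4.775 mm per rad. At 0 the crank arm points to the clamp's -x. Stays where left. Free turning takes 4 to 8 N at the grip. The pad meets the mould somewhere from 4.2 to 6.3 rad; from there the clamping force grows about 95 N per rad and each 10 N of it adds 1 N to the push at the grip.
- crank_grip (a point): centre (half-way up) of the crank's upright wooden grip: a smooth sleeve 20 mm across and 50 mm tall, free to spin on its pin, 50 mm from the screw's axis, standing on the end of the crank arm, top end free; always 46 mm above the spindle's origin. It goes round and down with the crank; its own orientation means nothing.
- brush: bystander: pastry brush with a wooden handle lying beside the clamp's bed; leave alone. Origin: its underside
- scraper: bystander: wooden-handled spatula lying on the robot's side of the bed; leave alone. Origin: its underside
- bowl: bystander: white ceramic bowl, 110 across, 50 high; leave alone. Origin: its underside
- cup: bystander: blue ceramic cup, 68 across, 75 high, behind the clamp; leave alone. Origin: its underside
- jar: bystander: glass jar with a steel cap, 72 across, 100 high; leave alone. Origin: its underside
- mallet: bystander: small wooden mallet lying on the table; leave alone. Origin: its underside
- spare_mould: bystander: a second, darker wooden mould, 60 x 200 x 30, lying loose on the table away from the clamp; not the one to clamp; leave alone. Origin: its underside
Mind the look-alikes: they are no part of the job. What is shaped like the mould but pink or yellow is not meant.

How it is judged:
By the outcome, as a careful person would: the job done as asked, in the order asked, and still so for the second after the job is handed in, with the robot touching nothing.
It also fails if it takes over 72 s, if anything falls off the work surface, if the arm or the gripper's body presses on something with over 40 N, if the wrist force passes 120 N, or if a joint passes its speed limit or range.

## Working session

There is one attempt and no reset: what is moved stays moved. The work goes in short steps, Python scripts to look and compute and a tool call to move; the robot and the scene stay as the last step left them, time stands still between calls to the robot, and variables do not carry over. Pictures are saved under pics/ and viewed, and the job is handed in when it is done.

Besides the shell and the picture viewer there is one more tool, called as name(argument=value, ...) on one line, values as JSON. drive_tool: Moves the arm, as the interface text tells. Its arguments: {"type":"object","properties":{"travel":{"type":"array"},"turn":{"type":"array"},"jaw":{"type":"array"},"squeeze":{"type":"number"}},"required":["travel","turn","jaw"]}

```bash
mkdir -p pics; ls; python3 - <<'E'
from cell import manip
import cv2, json, numpy as np
np.set_printoptions(precision=4,suppress=True)
s=manip.sense()
for k,v in s.items(): print(k,np.array(v))
for n in ("scene","top","wrist"):
    c=manip.read_camera(n)
    cv2.imwrite(f"pics/{n}0.png",c["image"][:,:,::-1])
    print(n,c["intrinsics"]); print(c.get("world_to_cam",c.get("hand_eye")))
E
```

```text
pics
time_s 0.0
qpos [-1.4945  0.4267  0.0738  1.6066 -0.0341  1.1108 -0.0671]
joint_vel [ 0.0011 -0.0001  0.0009 -0.0004  0.0002  0.001  -0.0002]
effort [ -0.0002 -94.9819   3.7612 -46.3525   0.0194   0.0102   0.    ]
tcp_pos [0.151  0.6575 0.2019]
orientation [ 0.1127  0.9936 -0.0006 -0.    ]
ft_force [-0.2929 -0.1342 -0.1359]
wrist_torque [-0.0423  0.0131 -0.0002]
finger_gap 0.08537649416389359
scene [[556.6907   0.     318.5076]
 [  0.     556.6907 240.1227]
 [  0.       0.       1.    ]]
[[-0.5808  0.814  -0.0105  0.2511]
 [ 0.645   0.4523 -0.6159 -0.2295]
 [-0.4966 -0.3645 -0.7877  1.7151]
 [ 0.      0.      0.      1.    ]]
top [[446.693    0.     326.4712]
 [  0.     446.693  241.5889]
 [  0.       0.       1.    ]]
[[-0.0294 -0.9996 -0.0031  0.0273]
 [-0.9876  0.0295 -0.1545  0.4807]
 [ 0.1545 -0.0015 -0.988   1.0638]
 [ 0.      0.      0.      1.    ]]
wrist [[361.7329   0.     320.7171]
 [  0.     361.7329 240.3664]
 [  0.       0.       1.    ]]
[[ 0.0012 -0.9573 -0.2892  0.0738]
 [ 1.      0.001   0.0006 -0.0012]
 [-0.0002 -0.2892  0.9573 -0.1715]
 [ 0.      0.      0.      1.    ]]
```

View pics/scene0.png

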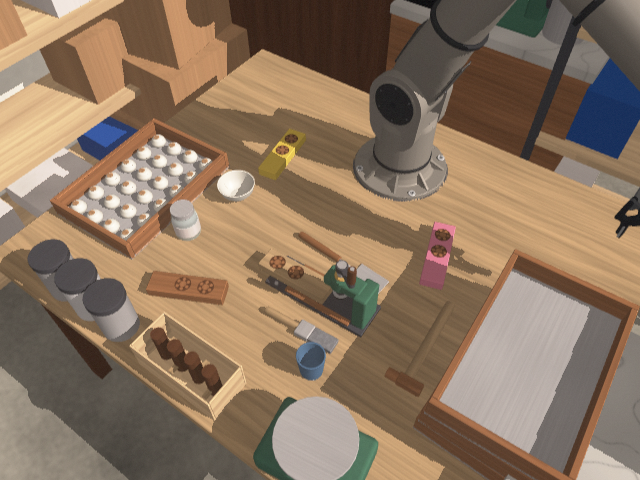

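View pics/top0.png

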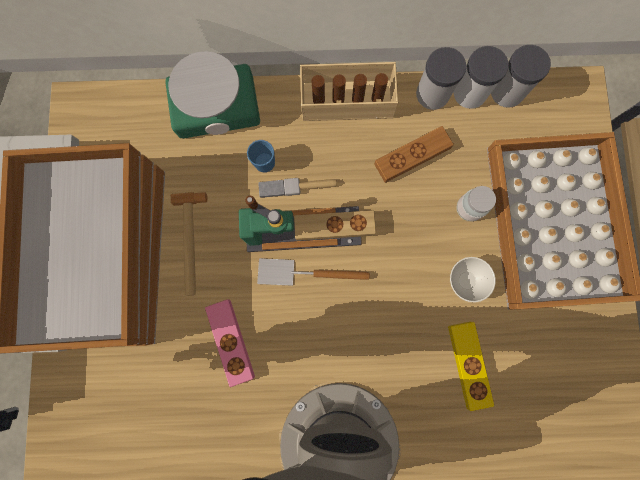

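View pics/wrist0.png

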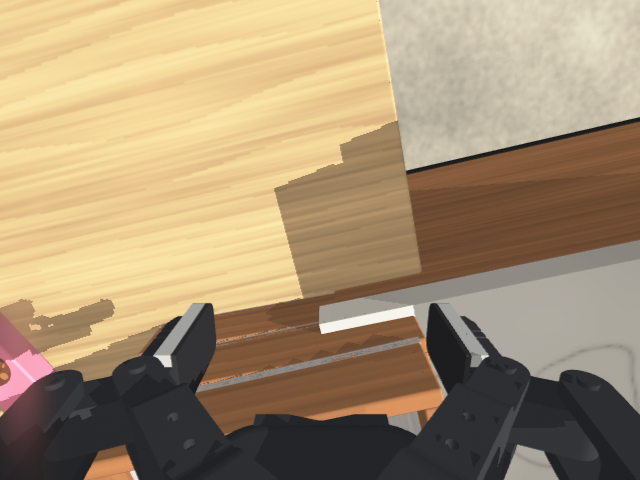

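```bash
python3 - <<'E'
import cv2
a=cv2.imread("pics/top0.png")[165:295,225:395]; cv2.imwrite("pics/topc.png",cv2.resize(a,None,fx=4.6,fy=4.6,interpolation=cv2.INTER_CUBIC))
a=cv2.imread("pics/scene0.png")[220:350,235:400]; cv2.imwrite("pics/scenec.png",cv2.resize(a,None,fx=4.6,fy=4.6,interpolation=cv2.INTER_CUBIC))
E
```

```text
(no output)
```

View pics/topc.png

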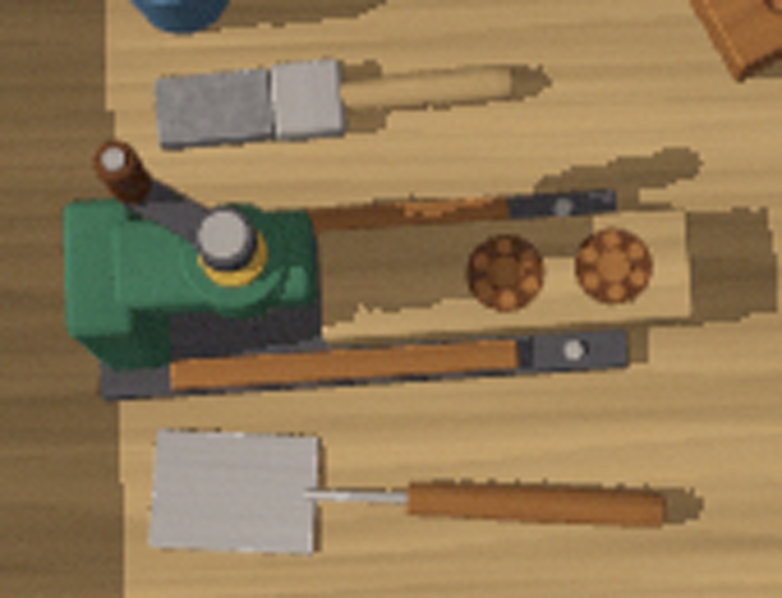

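View pics/scenec.png

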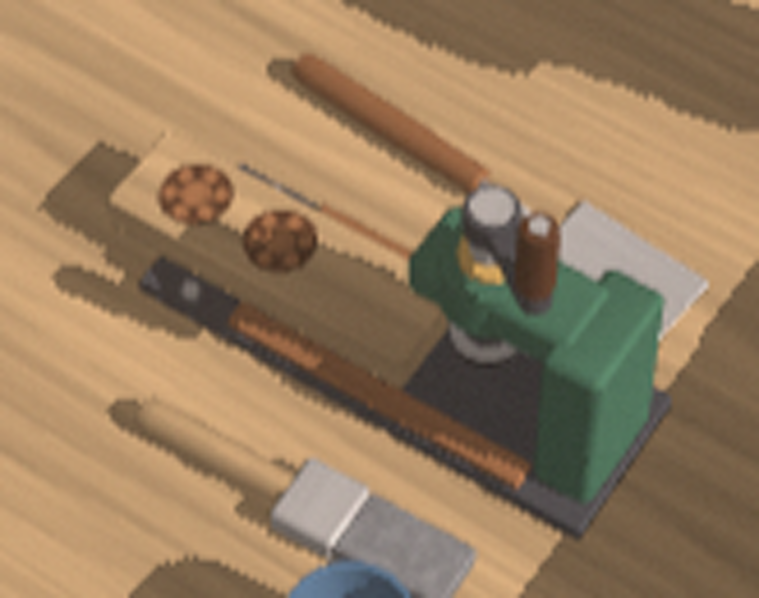

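```bash
cat > h.py <<'E'
import numpy as np, cv2
K={'top':np.array([[446.693,0,326.4712],[0,446.693,241.5889],[0,0,1]]),'scene':np.array([[556.6907,0,318.5076],[0,556.6907,240.1227],[0,0,1]])}
from cell import manip
def cams():
    return {n:manip.read_camera(n) for n in('top','scene')}
def ray(c,p):
    K=np.array(c['intrinsics']);T=np.array(c['world_to_cam']);R=T[:3,:3]
    d=R.T@np.linalg.solve(K,[p[0],p[1],1.]); return -R.T@T[:3,3],d/np.linalg.norm(d)
def plane(c,p,z):
    o,d=ray(c,p); return o+d*(z-o[2])/d[2]
def tri(rs):
    A=0;b=0
    for o,d in rs:
        P=np.eye(3)-np.outer(d,d);A=A+P;b=b+P@o
    x=np.linalg.solve(A,b)
    return x,[np.linalg.norm((np.eye(3)-np.outer(d,d))@(x-o)) for o,d in rs]
E
python3 - <<'E'
from h import *
np.set_printoptions(precision=4,suppress=True)
c=cams()
t=lambda u,v:(225+(u+.5)/4.6-.5,165+(v+.5)/4.6-.5)
s=lambda u,v:(235+(u+.5)/4.6-.5,220+(v+.5)/4.6-.5)
for n,a,b in [("griptop",t(113,158),s(540,224)),("hubtop",t(228,232),s(493,207)),("tail-x",t(692,318),s(168,135)),("tail+x",t(685,212),s(115,197)),
 ("fl1",t(505,271),s(280,241)),("fl2",t(614,264),s(196,195)),("bed+x-y",t(612,190),s(148,283)),("bed-x+y",t(103,397),s(668,403))]:
    x,r=tri([ray(c['top'],a),ray(c['scene'],b)]); print(n,x,np.array(r))
print("bed -x -y z12",plane(c['top'],t(628,367),.012)," -x+y",plane(c['top'],t(103,397),.012),"+x+y",plane(c['scene'],s(580,533),.006))
for p in [t(692,318),t(685,212)]: print(plane(c['top'],p,.042))
for p in [t(505,271),t(614,264)]: print(plane(c['top'],p,.042))
E
```

```text
griptop [0.5455 0.1715 0.2257] [0.0009 0.0009]
hubtop [0.5203 0.1273 0.1752] [0.0025 0.0025]
tail-x [ 0.4982 -0.1079  0.0318] [0.0003 0.0003]
tail+x [ 0.5541 -0.1041  0.0379] [0.0027 0.0027]
fl1 [ 0.5251 -0.007   0.0398] [0.001 0.001]
fl2 [ 0.527  -0.0655  0.0393] [0.0014 0.0014]
bed+x-y [ 0.5746 -0.0672  0.0074] [0.0029 0.0029]
bed-x+y [0.4688 0.2155 0.0022] [0.0002 0.0002]
bed -x -y z12 [ 0.4755 -0.0741  0.012 ]  -x+y [0.4675 0.2135 0.012 ] +x+y [0.5652 0.2205 0.006 ]
[ 0.4966 -0.107   0.042 ]
[ 0.5546 -0.1059  0.042 ]
[ 0.5252 -0.0079  0.042 ]
[ 0.5272 -0.0665  0.042 ]
```

drive_tool(travel=[[0,0,-13],[0,0,-13],[0,0,-13],[0,0,-13],[0,0,-13],[0,0,-13],[0,0,-13],[0,0,-13],[0,0,-13],[0,0,-13]], turn=[[0,0,7.54],[0,0,7.54],[0,0,7.54],[0,0,7.54],[0,0,7.54],[0,0,7.54],[0,0,7.54],[0,0,7.54],[0,0,7.54],[0,0,7.54]], jaw=[0.6,0.6,0.6,0.6,0.6,0.6,0.6,0.6,0.6,0.6])

```text
time_s: 1.25
tcp_pos: [0.1511, 0.6577, 0.333]
orientation: [0.699, 0.715, -0.0, 0.0]
ft_force: [0.4, 0.1, 0.5]
finger_gap: 0.0343
```

drive_tool(travel=[[-28,31,0],[-28,31,0],[-28,31,0],[-28,31,0],[-28,31,0],[-28,31,0],[-28,31,0],[-28,31,0],[-28,31,0],[-28,31,0],[-28,31,0],[-28,31,0]], turn=[[0,0,0],[0,0,0],[0,0,0],[0,0,0],[0,0,0],[0,0,0],[0,0,0],[0,0,0],[0,0,0],[0,0,0],[0,0,0],[0,0,0]], jaw=[0.6,0.6,0.6,0.6,0.6,0.6,0.6,0.6,0.6,0.6,0.6,0.6])

```text
time_s: 2.45
tcp_pos: [0.5337, 0.3315, 0.3327]
orientation: [0.697, 0.717, 0.0, -0.0]
ft_force: [0.1, 0.7, 0.8]
finger_gap: 0.0341
```

drive_tool(travel=[[-41,-1.5,0],[-41,-1.5,0],[-41,-1.5,0],[-41,-1.5,0],[-41,-1.5,0],[-41,-1.5,0],[-41,-1.5,0],[-41,-1.5,0],[-41,-1.5,0],[-41,-1.5,0],[-41,-1.5,0],[-41,-1.5,0]], turn=[[0,0,0],[0,0,0],[0,0,0],[0,0,0],[0,0,0],[0,0,0],[0,0,0],[0,0,0],[0,0,0],[0,0,0],[0,0,0],[0,0,0]], jaw=[0.6,0.6,0.6,0.6,0.6,0.6,0.6,0.6,0.6,0.6,0.6,0.6])

```text
time_s: 3.65
tcp_pos: [0.5286, -0.1611, 0.3328]
orientation: [0.697, 0.717, 0.0, 0.0]
ft_force: [0.2, 0.3, -0.6]
finger_gap: 0.0339
```

```bash
python3 - <<'E'
from h import *
c=manip.read_camera("wrist"); cv2.imwrite("pics/w1.png",c["image"][:,:,::-1])
E
```

```text
(no output)
```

View pics/w1.png

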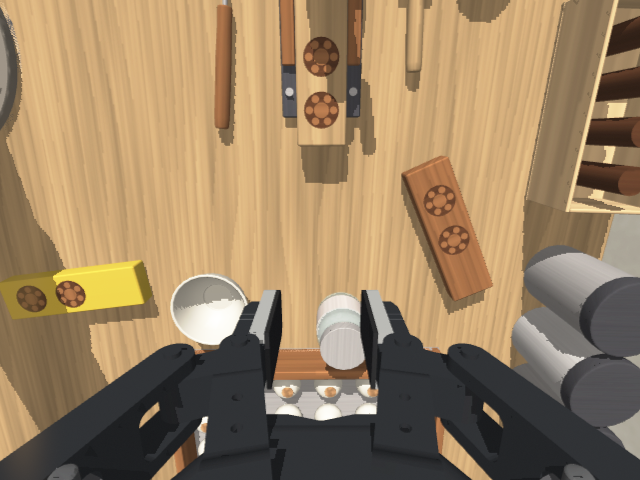

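The pale block in the clamp (tail edge at about (299–345, 144)) is the mould. The look-alikes are the yellow one at (70,290), the dark spare at (445,225), and the pink one in the top view at (230,342). Only the pale block lies between the guide strips.

```bash
cat >> h.py <<'E'
from scipy.spatial.transform import Rotation as Ro
def wcam():
    s=manip.sense(); c=manip.read_camera('wrist'); T=np.eye(4);T[:3,:3]=Ro.from_quat(s['orientation']).as_matrix();T[:3,3]=s['tcp_pos']
    c['world_to_cam']=np.linalg.inv(T@np.array(c['hand_eye'])); return c
E
python3 - <<'E'
from h import *
np.set_printoptions(precision=4,suppress=True)
c=wcam()
for p in [(299,144),(345,144)]: print("tail",plane(c,p,.042))
for p in [(321,109.5),(321,57)]: print("flower",plane(c,p,.042))
for p in [(283,115),(357,117)]: print("bed",plane(c,p,.012))
a=c['image'][0:170,250:390,::-1]; cv2.imwrite("pics/w1c.png",cv2.resize(a,None,fx=3.5,fy=3.5))
E
```

```text
tail [ 0.4989 -0.112   0.042 ]
tail [ 0.5558 -0.1106  0.042 ]
flower [ 0.5251 -0.0712  0.042 ]
flower [ 0.5237 -0.014   0.042 ]
bed [ 0.4763 -0.0775  0.012 ]
bed [ 0.5717 -0.0776  0.012 ]
```

View pics/w1c.png

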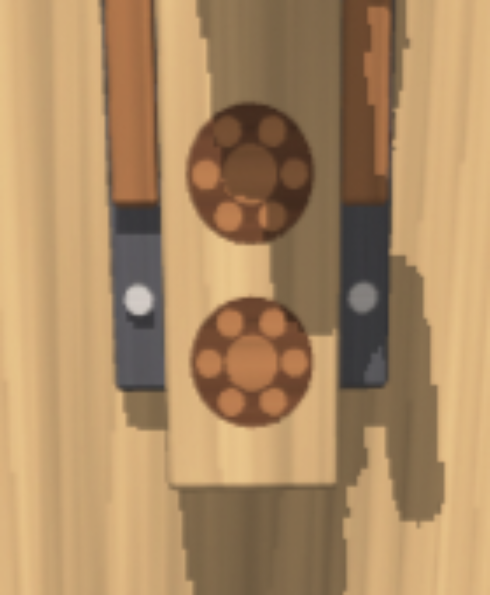

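drive_tool(travel=[[0,-1,39],[0,-1,39],[0,0,39],[0,0,39],[0,0,39],[0,0,39],[0,0,39],[0,0,38],[0,0,0]], turn=[[0,0,0],[0,0,0],[0,0,0],[0,0,0],[0,0,0],[0,0,0],[0,0,0],[0,0,0],[0,0,0]], jaw=[0.6,0.6,0.6,0.6,0.6,0.6,0.6,0.6,0.6])

```text
time_s: 4.65
tcp_pos: [0.5242, -0.1588, 0.018]
orientation: [0.697, 0.717, -0.002, -0.003]
ft_force: [-0.1, 0.0, 0.4]
finger_gap: 0.0343
```

drive_tool(travel=[[15,0,0],[15,0,0],[4,0,0],[4,0,0],[4,0,0],[4,0,0]], turn=[[0,0,0],[0,0,0],[0,0,0],[0,0,0],[0,0,0],[0,0,0]], jaw=[0.6,0.6,0.6,0.6,0.6,0.6])

```text
time_s: 5.25
tcp_pos: [0.5258, -0.1138, 0.0221]
orientation: [0.697, 0.717, 0.0, 0.0]
ft_force: [-0.5, 0.6, -0.4]
finger_gap: 0.0337
```

drive_tool(travel=[[4,0,0],[4,0,0],[4,0,0],[4,0,0],[4,0,0],[0,0,0]], turn=[[0,0,0],[0,0,0],[0,0,0],[0,0,0],[0,0,0],[0,0,0]], jaw=[0.6,0.6,0.6,0.6,0.6,0.6])

```text
time_s: 5.85
tcp_pos: [0.525, -0.093, 0.0216]
orientation: [0.697, 0.718, -0.0, -0.0]
ft_force: [0.6, -0.0, 0.1]
finger_gap: 0.0341
```

```bash
python3 - <<'E'
from h import *
c=manip.read_camera("wrist"); cv2.imwrite("pics/w2.png",c["image"][:,:,::-1])
E
```

```text
(no output)
```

View pics/w2.png

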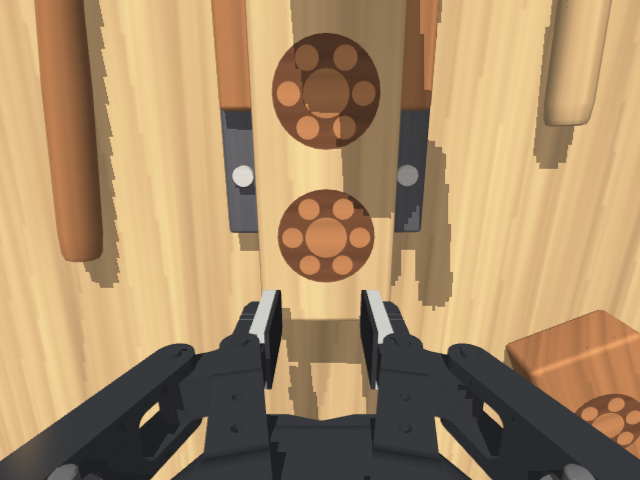

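```bash
python3 - <<'E'
from h import *
np.set_printoptions(precision=4,suppress=True)
c=wcam()
for p in [(262,320),(395,320)]: print("tail",plane(c,p,.042))
for p in [(326,237),(326,92)]: print("flower",plane(c,p,.042))
H=np.linalg.inv(np.array(c['hand_eye']));K=c['intrinsics']
for P in [(.011,.017,0),(.011,.017,-.01),(-.011,.017,0),(.011,.017,-.02),(-.011,.017,-.02)]:
    q=H[:3,:3]@np.array(P)+H[:3,3]; u=K@q; print(P,u[:2]/u[2])
E
```

```text
tail [ 0.4978 -0.1061  0.042 ]
tail [ 0.56   -0.1042  0.042 ]
flower [ 0.5263 -0.0647  0.042 ]
flower [ 0.5243 -0.0061  0.042 ]
(0.011, 0.017, 0) [354.9578 259.1818]
(0.011, 0.017, -0.01) [356.8263 266.3087]
(-0.011, 0.017, 0) [353.7491 298.9523]
(0.011, 0.017, -0.02) [358.9143 274.2726]
(-0.011, 0.017, -0.02) [357.4199 317.9696]
```

```bash
python3 - <<'E'
from h import *
a=cv2.imread("pics/w2.png")[270:430,220:420]; cv2.imwrite("pics/w2c.png",cv2.resize(a,None,fx=3.7,fy=3.7,interpolation=cv2.INTER_CUBIC))
c=manip.read_camera("scene"); a=c['image'][200:350,220:400,::-1];cv2.imwrite("pics/s2c.png",cv2.resize(a,None,fx=4,fy=4,interpolation=cv2.INTER_CUBIC))
E
```

```text
(no output)
```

View pics/w2c.png

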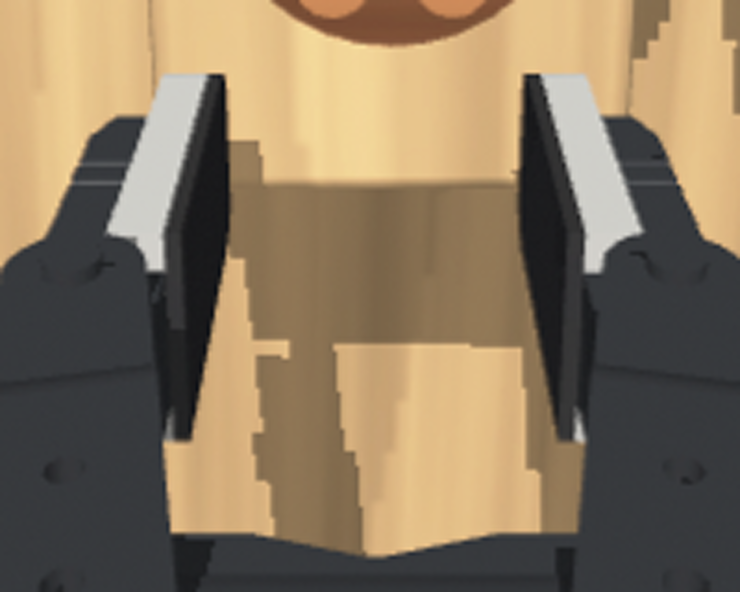

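View pics/s2c.png

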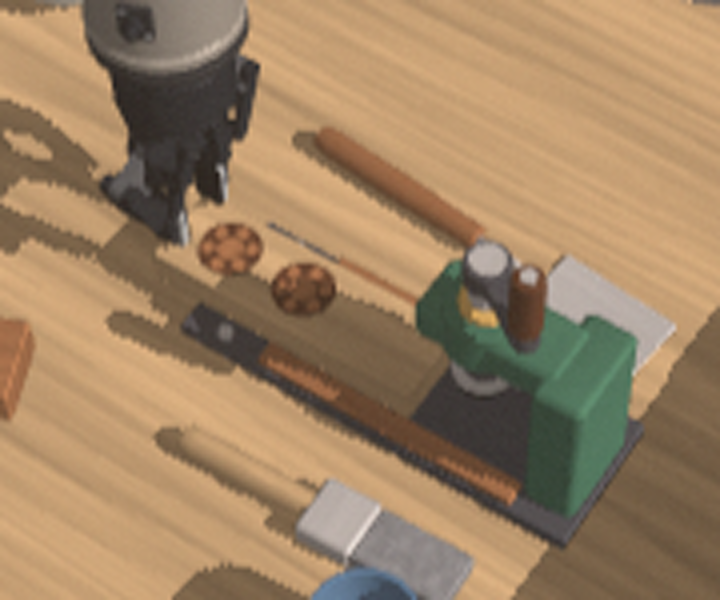

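```bash
python3 - <<'E'
from h import *
np.set_printoptions(precision=4,suppress=True)
c=cams();w=wcam()
s=manip.sense();print(s['tcp_pos'],s['ft_force'])
for z in (.02,.04,.06):
    for p in [(265.5,260.7),(275,250)]: print(z,plane(c['scene'],p,z))
    for p in [(378,290),(362,290),(360,328),(265,290)]: print(z,'w',plane(w,p,z))
a=c['top']['image'][165:295,225:425,::-1];cv2.imwrite("pics/t2c.png",cv2.resize(a,None,fx=4,fy=4,interpolation=cv2.INTER_CUBIC))
E
```

```text
[ 0.525  -0.0938  0.0216] [ 0.3325  0.0103 -0.0095]
0.02 [ 0.5307 -0.1019  0.02  ]
0.02 [ 0.4884 -0.1033  0.02  ]
0.02 w [ 0.5549 -0.0997  0.02  ]
0.02 w [ 0.5465 -0.0999  0.02  ]
0.02 w [ 0.5468 -0.1223  0.02  ]
0.02 w [ 0.4959 -0.1015  0.02  ]
0.04 [ 0.541  -0.0914  0.04  ]
0.04 [ 0.4994 -0.0927  0.04  ]
0.04 w [ 0.5512 -0.0906  0.04  ]
0.04 w [ 0.5438 -0.0908  0.04  ]
0.04 w [ 0.5441 -0.1106  0.04  ]
0.04 w [ 0.499  -0.0922  0.04  ]
0.06 [ 0.5513 -0.0809  0.06  ]
0.06 [ 0.5104 -0.0822  0.06  ]
0.06 w [ 0.5475 -0.0815  0.06  ]
0.06 w [ 0.5411 -0.0817  0.06  ]
0.06 w [ 0.5413 -0.0989  0.06  ]
0.06 w [ 0.5021 -0.0829  0.06  ]
```

View pics/t2c.png

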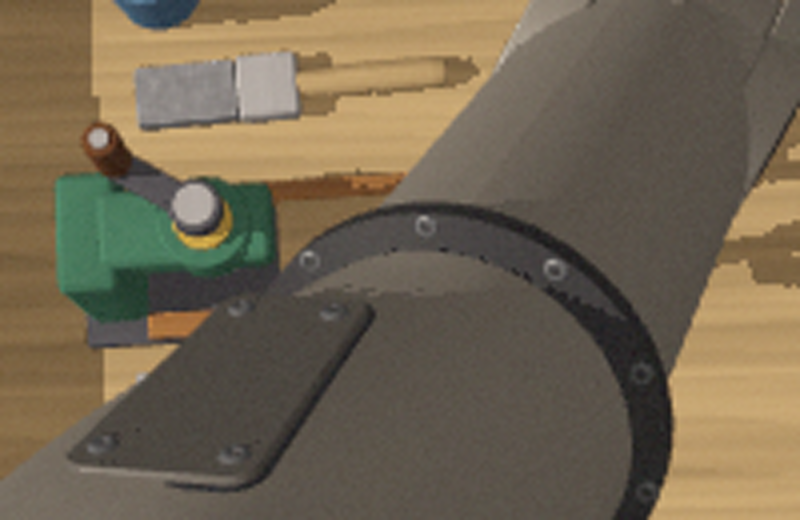

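drive_tool(travel=[[-15,0,0],[-15,0,0],[-15,0,0],[-5,0,0],[0,0,0],[0,0,0],[0,0,0]], turn=[[0,0,0],[0,0,0],[0,0,0],[0,0,0],[0,0,0],[0,0,0],[0,0,0]], jaw=[0.6,0.6,0.6,1,1,1,1])

```text
time_s: 6.85
tcp_pos: [0.5265, -0.1428, 0.0216]
orientation: [0.696, 0.718, 0.0, -0.0]
ft_force: [0.1, 0.4, -0.2]
finger_gap: 0.0002
```

```bash
python3 - <<'E'
from h import *
np.set_printoptions(precision=4,suppress=True)
c=wcam(); cv2.imwrite("pics/w3.png",c["image"][:,:,::-1]); s=manip.sense();print(s['tcp_pos'],s['ft_force'])
c=manip.read_camera("scene"); a=c['image'][200:350,220:400,::-1];cv2.imwrite("pics/s3c.png",cv2.resize(a,None,fx=4,fy=4,interpolation=cv2.INTER_CUBIC))
E
```

```text
[ 0.5265 -0.1429  0.0215] [-0.1929  0.2646 -0.86  ]
```

View pics/w3.png

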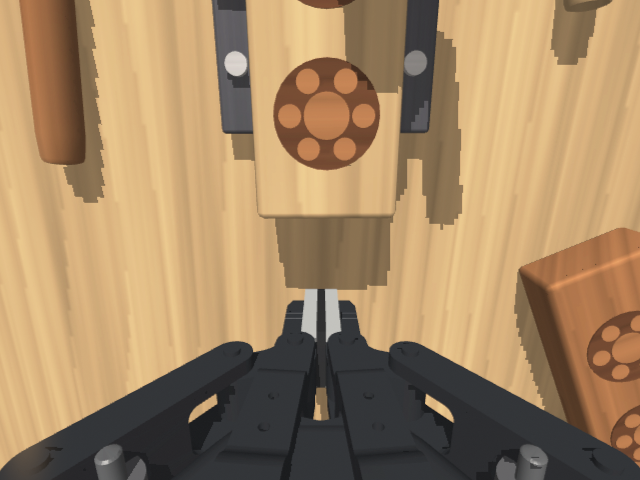

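View pics/s3c.png

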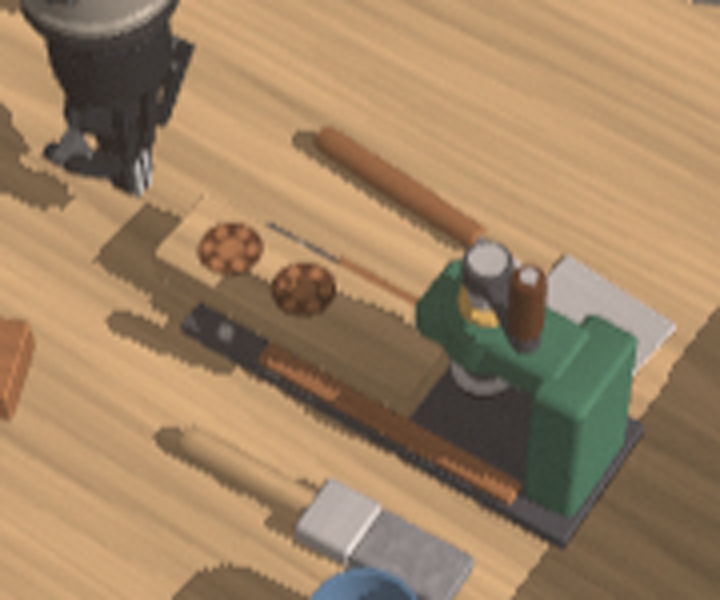

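```bash
python3 - <<'E'
from h import *
np.set_printoptions(precision=4,suppress=True)
c=cams();w=wcam()
for z in (.02,.03,.04,.05,.06):
    print(z,plane(c['scene'],(255,248),z),'w',plane(w,(320,290),z))
x,r=tri([ray(c['scene'],(255,248)),ray(w,(320,290))]);print(x,r)
for p in [(259,216),(395,216)]: print("tail",plane(w,p,.042))
print("flower",plane(w,(327,114),.042), plane(w,(327,114),.03))
E
```

```text
0.02 [ 0.5141 -0.1516  0.02  ] w [ 0.5261 -0.1499  0.02  ]
0.03 [ 0.5194 -0.1459  0.03  ] w [ 0.526  -0.1453  0.03  ]
0.04 [ 0.5246 -0.1402  0.04  ] w [ 0.5259 -0.1407  0.04  ]
0.05 [ 0.5299 -0.1346  0.05  ] w [ 0.5258 -0.1361  0.05  ]
0.06 [ 0.5352 -0.1289  0.06  ] w [ 0.5257 -0.1315  0.06  ]
[ 0.5258 -0.1393  0.0423] [np.float64(0.00031618507730641596), np.float64(0.0003161850773064734)]
tail [ 0.4988 -0.1061  0.042 ]
tail [ 0.5569 -0.1043  0.042 ]
flower [ 0.5264 -0.064   0.042 ] [ 0.5265 -0.0635  0.03  ]
```

drive_tool(travel=[[0,0,5],[0,0,5],[0,0,5],[0,0,0],[0,0,0]], turn=[[0,0,0],[0,0,0],[0,0,0],[0,0,0],[0,0,0]], jaw=[1,1,1,1,1])

```text
time_s: 7.6
tcp_pos: [0.5263, -0.1438, 0.0064]
orientation: [0.697, 0.717, -0.0, -0.0]
ft_force: [-0.1, -1.0, -1.0]
finger_gap: 0.0003
```

```bash
python3 - <<'E'
from h import *
np.set_printoptions(precision=4,suppress=True)
c=cams();s=manip.sense();print(s['tcp_pos'],s['ft_force'])
a=c['scene']['image'][200:300,220:340,::-1];cv2.imwrite("pics/s4c.png",cv2.resize(a,None,fx=6,fy=6,interpolation=cv2.INTER_CUBIC))
E
```

```text
[ 0.5265 -0.1438  0.0067] [ 0.3924 -0.3    -0.1214]
```

View pics/s4c.png

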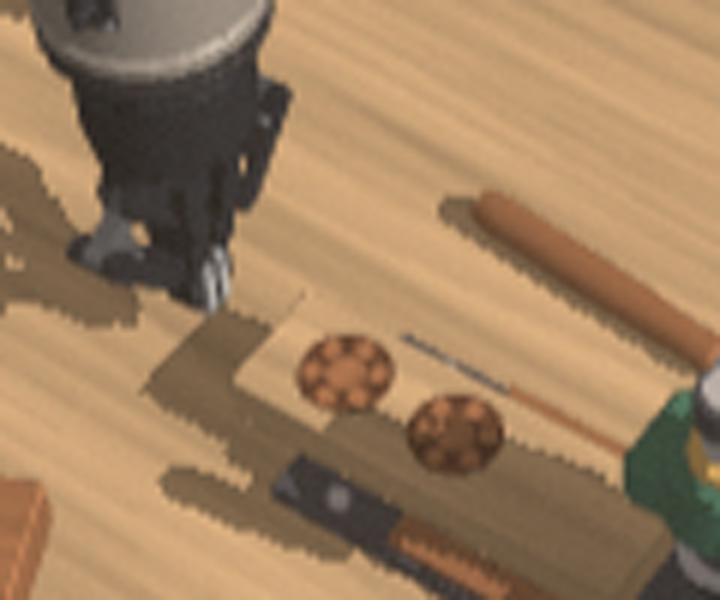

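drive_tool(travel=[[8,0,0],[8,0,0],[5,0,0],[4,0,0],[4,0,0],[4,0,0],[4,0,0]], turn=[[0,0,0],[0,0,0],[0,0,0],[0,0,0],[0,0,0],[0,0,0],[0,0,0]], jaw=[1,1,1,1,1,1,1])

```text
time_s: 8.4
tcp_pos: [0.5254, -0.1065, 0.0066]
orientation: [0.697, 0.717, -0.0, 0.0]
ft_force: [0.5, -1.2, -0.7]
finger_gap: -0.0002
```

```bash
python3 - <<'E'
from h import *
np.set_printoptions(precision=4,suppress=True)
c=wcam(); cv2.imwrite("pics/w5.png",c["image"][:,:,::-1]); s=manip.sense();print(s['tcp_pos'],s['ft_force'])
E
```

```text
[ 0.5255 -0.1058  0.0066] [ 0.5731 -0.0776  0.6937]
```

View pics/w5.png

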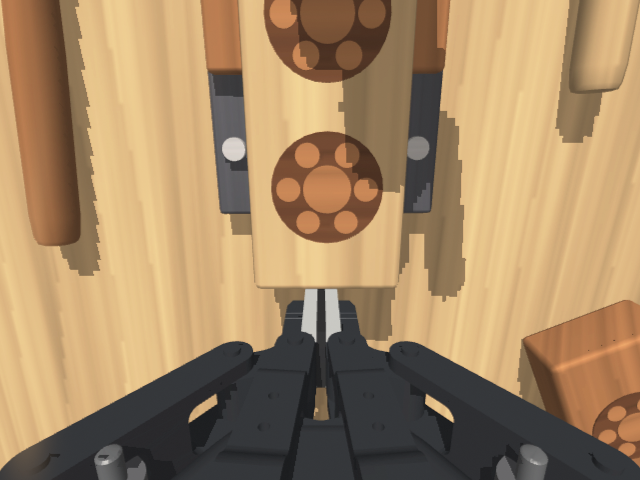

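drive_tool(travel=[[4,0,0],[4,0,0],[4,0,0],[4,0,0]], turn=[[0,0,0],[0,0,0],[0,0,0],[0,0,0]], jaw=[1,1,1,1])

```text
time_s: 8.85
tcp_pos: [0.525, -0.0904, 0.0066]
orientation: [0.697, 0.717, -0.0, 0.0]
ft_force: [-0.1, -0.5, 0.6]
finger_gap: 0.0001
```

```bash
python3 - <<'E'
from h import *
np.set_printoptions(precision=4,suppress=True)
c=wcam(); cv2.imwrite("pics/w6.png",c["image"][:,:,::-1]); s=manip.sense();print(s['tcp_pos'],s['ft_force'])
E
```

```text
[ 0.525  -0.0896  0.0066] [-0.4326 -0.5707  0.5464]
```

View pics/w6.png

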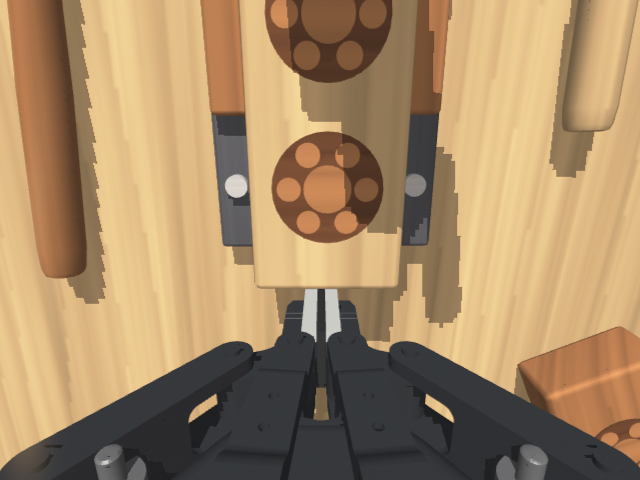

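drive_tool(travel=[[4,0,0],[4,0,0],[4,0,0],[4,0,0]], turn=[[0,0,0],[0,0,0],[0,0,0],[0,0,0]], jaw=[1,1,1,1])

```text
time_s: 9.3
tcp_pos: [0.5245, -0.0743, 0.0066]
orientation: [0.697, 0.717, -0.0, -0.0]
ft_force: [-0.2, -1.3, 0.7]
finger_gap: -0.0002
```

drive_tool(travel=[[4,0,0],[4,0,0],[4,0,0]], turn=[[0,0,0],[0,0,0],[0,0,0]], jaw=[1,1,1])

```text
time_s: 9.6
tcp_pos: [0.5241, -0.0623, 0.0066]
orientation: [0.697, 0.717, -0.0, 0.0]
ft_force: [0.2, -2.0, 0.7]
finger_gap: 0.0
```

drive_tool(travel=[[4,0,0],[4,0,0],[4,0,0],[4,0,0],[3,0,0]], turn=[[0,0,0],[0,0,0],[0,0,0],[0,0,0],[0,0,0]], jaw=[1,1,1,1,1])

```text
time_s: 10.1
tcp_pos: [0.5236, -0.0433, 0.0066]
orientation: [0.697, 0.717, -0.0, -0.0]
ft_force: [-1.1, -1.6, 0.1]
finger_gap: 0.0
```

drive_tool(travel=[[2,0,0],[2,0,0],[2,0,0]], turn=[[0,0,0],[0,0,0],[0,0,0]], jaw=[1,1,1])

```text
time_s: 10.4
tcp_pos: [0.5234, -0.0376, 0.0066]
orientation: [0.697, 0.717, -0.0, 0.0]
ft_force: [-0.1, -0.6, -0.1]
finger_gap: 0.0
```

drive_tool(travel=[[2,0,0],[2,0,0]], turn=[[0,0,0],[0,0,0]], jaw=[1,1])

```text
time_s: 10.6
tcp_pos: [0.5233, -0.0336, 0.0066]
orientation: [0.697, 0.717, -0.0, 0.0]
ft_force: [-0.1, -0.7, 0.2]
finger_gap: -0.0001
```

drive_tool(travel=[[2,0,0],[2,0,0]], turn=[[0,0,0],[0,0,0]], jaw=[1,1])

```text
time_s: 10.8
tcp_pos: [0.5235, -0.0308, 0.0068]
orientation: [0.697, 0.717, -0.0, 0.001]
ft_force: [1.2, -15.8, -0.9]
finger_gap: -0.0003
```

drive_tool(travel=[[1,0,0],[0,0,0]], turn=[[0,0,0],[0,0,0]], jaw=[1,1])

```text
time_s: 11.0
tcp_pos: [0.5237, -0.0308, 0.0069]
orientation: [0.697, 0.717, -0.0, 0.001]
ft_force: [2.4, -14.3, -0.2]
finger_gap: 0.0001
```

```bash
python3 - <<'E'
from h import *
c=manip.read_camera("scene"); a=c['image'][210:360,230:400,::-1];cv2.imwrite("pics/s7c.png",cv2.resize(a,None,fx=4,fy=4,interpolation=cv2.INTER_CUBIC))
E
```

```text
(no output)
```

View pics/s7c.png

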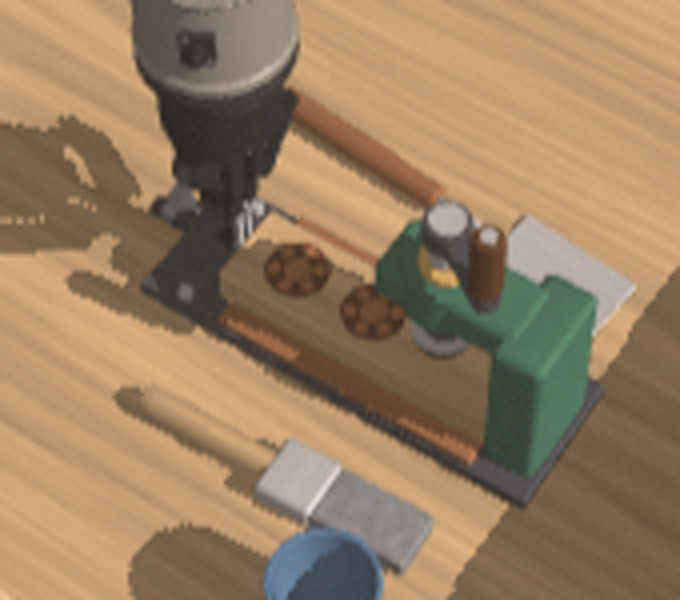

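drive_tool(travel=[[-15,0,0],[-20,0,0],[0,0,-40],[0,0,-40],[0,0,-40],[0,0,-40],[0,0,-40],[0,0,-40],[0,0,-40],[0,0,-40],[30,6,-30],[40,6,0],[0,0,0]], turn=[[0,0,0],[0,0,0],[0,0,0],[0,0,0],[0,0,0],[0,0,0],[0,0,0],[0,0,0],[0,0,0],[0,0,0],[0,0,0],[0,0,0],[0,0,0]], jaw=[1,1,1,1,1,1,1,1,1,0.4,0.4,0.4,0.4])

```text
time_s: 12.35
tcp_pos: [0.5347, 0.0124, 0.3569]
orientation: [0.694, 0.72, 0.001, -0.0]
ft_force: [-0.6, 0.3, -1.7]
finger_gap: 0.0513
```

```bash
python3 - <<'E'
from h import *
c=wcam(); cv2.imwrite("pics/w8.png",c["image"][:,:,::-1]); np.save("T8.npy",c['world_to_cam']); s=manip.sense();print(s['tcp_pos'])
E
```

```text
[0.53418217 0.00962871 0.35646929]
```

drive_tool(travel=[[35,0,0],[35,0,0],[0,0,0]], turn=[[0,0,0],[0,0,0],[0,0,0]], jaw=[0.4,0.4,0.4])

```text
time_s: 12.7
tcp_pos: [0.5315, 0.0808, 0.3559]
orientation: [0.695, 0.719, -0.0, -0.0]
ft_force: [-0.0, 0.4, -1.1]
finger_gap: 0.0512
```

```bash
python3 - <<'E'
from h import *
c=wcam(); cv2.imwrite("pics/w9.png",c["image"][:,:,::-1]); np.save("T9.npy",c['world_to_cam']); s=manip.sense();print(s['tcp_pos'])
E
```

```text
[0.53169838 0.07818357 0.35604154]
```

View pics/w8.png

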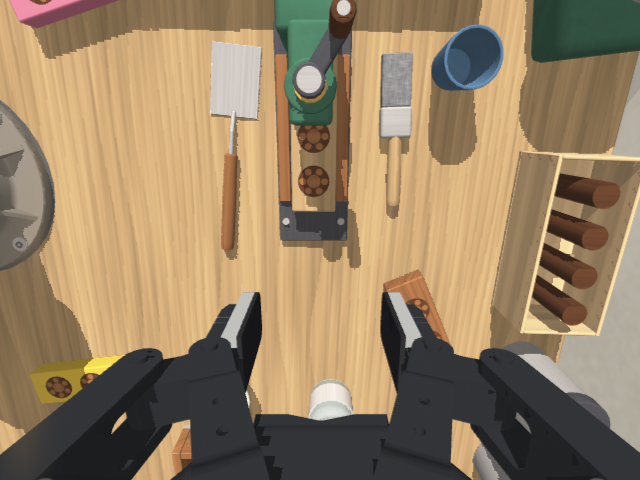

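View pics/w9.png

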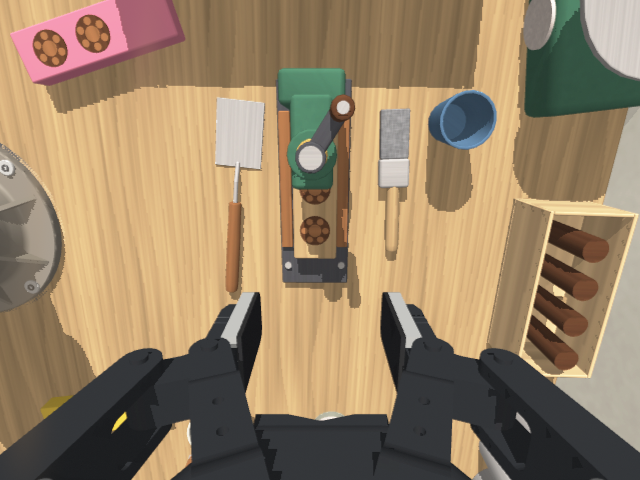

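```bash
python3 - <<'E'
from h import *
np.set_printoptions(precision=4,suppress=True)
w=wcam();K=w['intrinsics'];c=cams()
a=dict(intrinsics=K,world_to_cam=np.load("T8.npy"));b=dict(intrinsics=K,world_to_cam=np.load("T9.npy"))
t=lambda u,v:(225+(u+.5)/4.6-.5,165+(v+.5)/4.6-.5)
s=lambda u,v:(235+(u+.5)/4.6-.5,220+(v+.5)/4.6-.5)
print("grip w",tri([ray(a,(343.5,8)),ray(b,(343.5,106))]))
print("grip all",tri([ray(a,(343.5,8)),ray(b,(343.5,106)),ray(c['top'],t(113,158)),ray(c['scene'],s(540,224))]))
print("hub w",tri([ray(a,(311,80)),ray(b,(310.5,158))]))
print("hub all",tri([ray(a,(311,80)),ray(b,(310.5,158)),ray(c['top'],t(228,232)),ray(c['scene'],s(493,207))]))
for p in [(292,257),(337,258)]: print("tail",plane(b,p,.042))
for p in [(282,283),(347,282)]: print("bed",plane(b,p,.012))
for p in [(316,230)]: print("flower",plane(b,p,.042))
E
```

```text
grip w (array([0.5455, 0.173 , 0.2224]), [np.float64(0.00022009749474362144), np.float64(0.00022009749474384728)])
grip all (array([0.5454, 0.1719, 0.2259]), [np.float64(0.0003172888491504913), np.float64(0.0008333872802799469), np.float64(0.00138375833197377), np.float64(0.0005104533713447569)])
hub w (array([0.5203, 0.1286, 0.1771]), [np.float64(0.0009323258777474033), np.float64(0.0009323258777476907)])
hub all (array([0.5203, 0.128 , 0.1756]), [np.float64(0.0011779611116624405), np.float64(0.0010881687466019346), np.float64(0.00309048745337064), np.float64(0.0019313298560063778)])
tail [ 0.4931 -0.0196  0.042 ]
tail [ 0.5571 -0.0188  0.042 ]
bed [ 0.4759 -0.0735  0.012 ]
bed [ 0.5761 -0.0681  0.012 ]
flower [0.5259 0.0214 0.042 ]
```

drive_tool(travel=[[31,5.7,0],[31,5.7,0],[31,5.7,0],[0,0,40],[0,0,40],[0,0,40],[0,0,25],[0,0,0],[0,0,0]], turn=[[0,0,0],[0,0,0],[0,0,0],[0,0,0],[0,0,0],[0,0,0],[0,0,0],[0,0,0],[0,0,0]], jaw=[0.4,0.4,0.4,0.4,0.4,0.4,0.4,0.4,0.4])

```text
time_s: 13.8
tcp_pos: [0.547, 0.1691, 0.2124]
orientation: [0.697, 0.717, -0.0, 0.0]
ft_force: [0.5, -0.2, 0.7]
finger_gap: 0.0513
```

```bash
python3 - <<'E'
from h import *
c=wcam(); cv2.imwrite("pics/w10.png",c["image"][:,:,::-1]); s=manip.sense();print(s['tcp_pos'],s['ft_force'],s['orientation'])
c=manip.read_camera("scene"); a=c['image'][190:350,250:420,::-1];cv2.imwrite("pics/s10.png",cv2.resize(a,None,fx=3.7,fy=3.7,interpolation=cv2.INTER_CUBIC))
E
```

```text
[0.54745117 0.1694842  0.21310975] [0.5517487  0.05783972 0.19240979] [6.97204721e-01 7.16871689e-01 6.64860559e-04 3.42165003e-04]
```

View pics/w10.png

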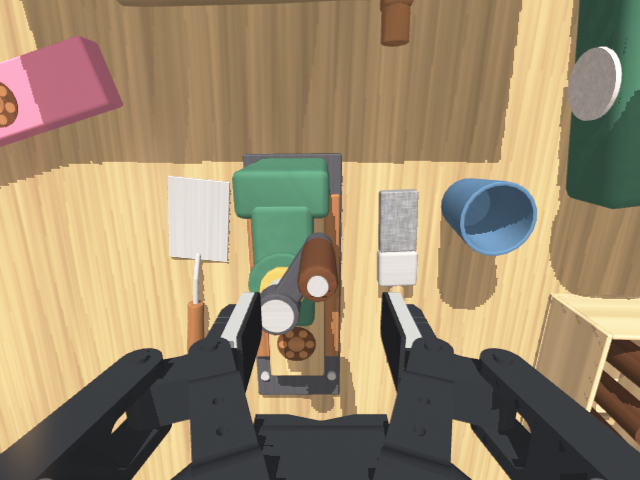

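View pics/s10.png

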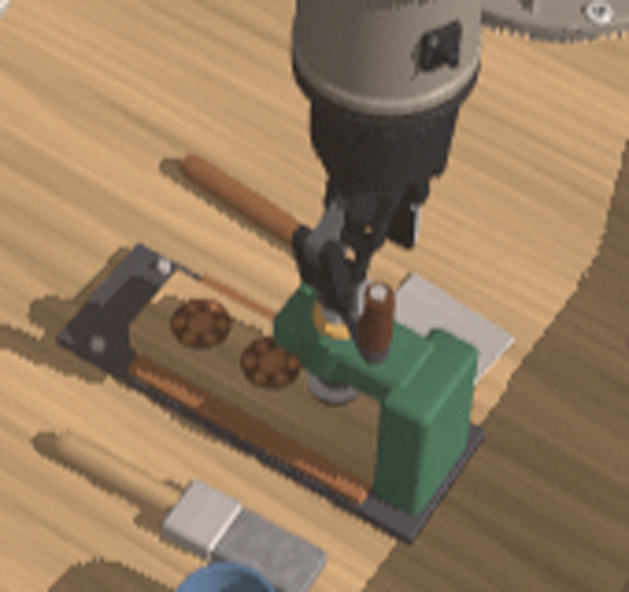

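```bash
python3 - <<'E'
from h import *
np.set_printoptions(precision=4,suppress=True)
c=cams();w=wcam()
print(plane(w,(317.5,287),.2255), tri([ray(w,(317.5,287)),ray(c['top'],(225+113.5/4.6-.5,165+158.5/4.6-.5)),ray(c['scene'],(352,269.3))]))
def pr(c,P):
    T=c['world_to_cam'];q=T[:3,:3]@np.array(P)+T[:3,3];u=c['intrinsics']@q;return u[:2]/u[2]
tcp=np.array(manip.sense()['tcp_pos'])
for dx in(-.011,.011):
  for dz in (0,.02,.03,.04):
    P=tcp+[.026,dx,dz]; print(dx,dz,pr(w,P),pr(c['scene'],P))
a=cv2.imread("pics/s10.png")[170:400,250:450]; cv2.imwrite("pics/s10b.png",cv2.resize(a,None,fx=3,fy=3))
a=cv2.imread("pics/w10.png")[270:400,210:430]; cv2.imwrite("pics/w10b.png",cv2.resize(a,None,fx=3.5,fy=3.5))
E
```

```text
[0.5455 0.1714 0.2255] (array([0.5459, 0.1715, 0.2238]), [np.float64(0.00092521306525946), np.float64(0.0007760957973023711), np.float64(0.0013933230084511021)])
-0.011 0 [369.9124 299.905 ] [339.5762 277.611 ]
-0.011 0.02 [375.4777 318.9311] [339.757  272.3403]
-0.011 0.03 [378.7592 330.1495] [339.8492 269.6523]
-0.011 0.04 [382.4577 342.7936] [339.9426 266.9281]
0.011 0 [372.9298 260.2689] [348.0473 282.4913]
0.011 0.02 [379.065  275.3912] [348.3423 277.25  ]
0.011 0.03 [382.7051 284.3638] [348.4928 274.5765]
0.011 0.04 [386.8284 294.5269] [348.6453 271.8669]
```

View pics/s10b.png

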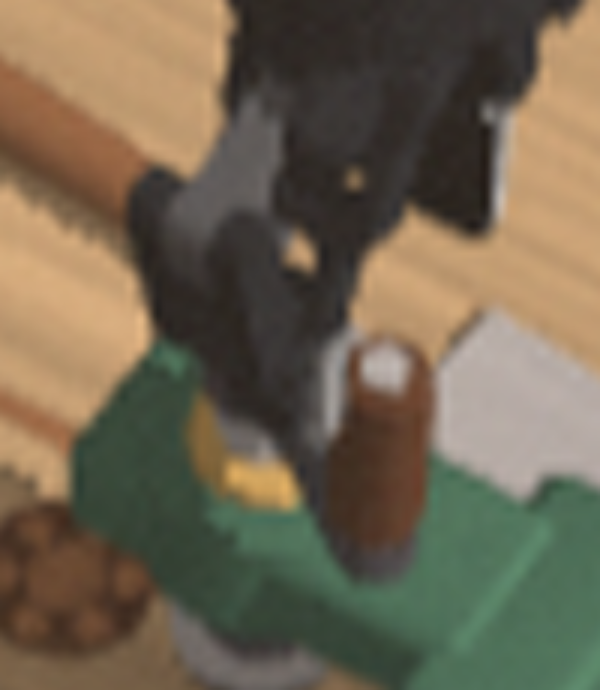

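View pics/w10b.png

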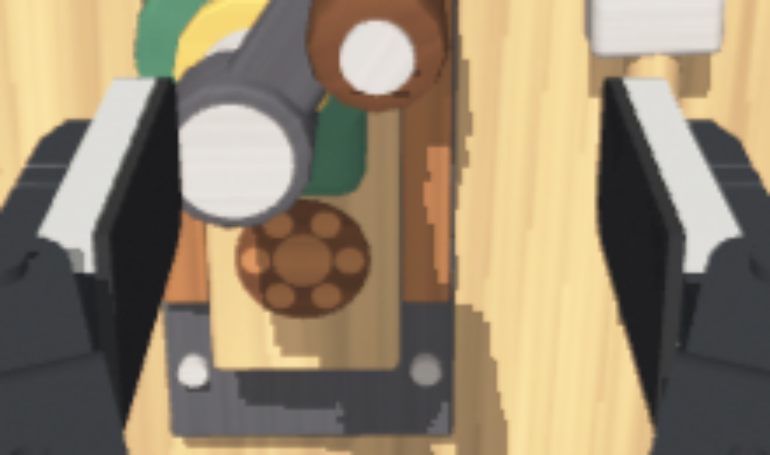

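drive_tool(travel=[[2.5,-1.8,15],[0,0,15],[0,0,15],[0,0,0],[0,0,0],[0,0,0],[0,0,0],[0,0,0]], turn=[[0,0,0],[0,0,0],[0,0,0],[0,0,0],[0,0,0],[0,0,0],[0,0,0],[0,0,0]], jaw=[0.4,0.4,0.4,0.4,0.65,0.65,0.65,0.65], squeeze=40)

```text
time_s: 14.85
tcp_pos: [0.5449, 0.1726, 0.167]
orientation: [0.697, 0.717, 0.0, 0.0]
ft_force: [-0.0, -0.4, -0.1]
finger_gap: 0.0298
```

```bash
python3 - <<'E'
from h import *
c=wcam(); cv2.imwrite("pics/w11.png",c["image"][200:400,180:460,::-1]); s=manip.sense();print(s['tcp_pos'],s['ft_force'],s['orientation'])
c=manip.read_camera("scene"); a=c['image'][220:320,290:400,::-1];cv2.imwrite("pics/s11.png",cv2.resize(a,None,fx=5,fy=5,interpolation=cv2.INTER_CUBIC))
E
```

```text
[0.54479827 0.17258155 0.16692696] [-0.35745998  0.27144076  0.23229676] [6.96777399e-01 7.17287388e-01 2.38561869e-04 3.59123489e-05]
```

View pics/w11.png

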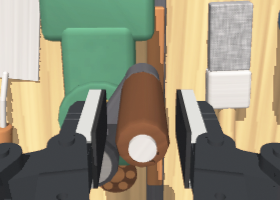

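View pics/s11.png

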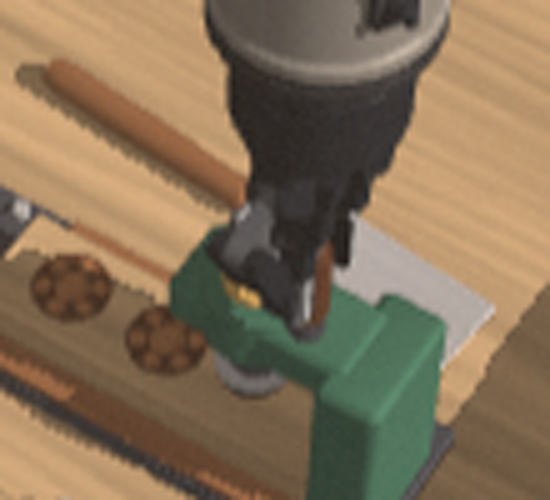

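drive_tool(travel=[[0,0,0],[0,0,0],[0,0,0],[0,0,0]], turn=[[0,0,0],[0,0,0],[0,0,0],[0,0,0]], jaw=[0.9,0.9,0.9,0.9], squeeze=50)

```text
time_s: 15.35
tcp_pos: [0.5452, 0.1726, 0.167]
orientation: [0.697, 0.717, 0.001, 0.0]
ft_force: [2.4, 0.1, 5.7]
finger_gap: 0.0185
```

```bash
cat > rows.py <<'E'
import numpy as np,sys
def rows(az0,n,step,r=.0502,ex=(-.0284,.9996)):
    e=np.array(ex);f=np.array([e[1],-e[0]]);a=np.radians(az0-step*np.arange(n+1))
    p=1000*r*np.c_[np.cos(a),np.sin(a)];q=np.c_[p@e,p@f,4.775*np.radians(step)*np.arange(n+1)]
    q=np.round(q,1);print(np.round(np.diff(q,axis=0),1).tolist(),'end az',az0-step*n)
if __name__=="__main__": rows(float(sys.argv[1]),int(sys.argv[2]),float(sys.argv[3]))
E
python3 rows.py 60.7 4 5; python3 rows.py 40.7 6 5;python3 rows.py 10.7 12 5;python3 rows.py -49.3 12 5
```

```text
[[-2.4, 3.7, 0.4], [-2.8, 3.4, 0.4], [-3.0, 3.2, 0.5], [-3.3, 2.9, 0.4]] end az 40.7
[[-3.5, 2.6, 0.4], [-3.7, 2.3, 0.4], [-3.9, 1.9, 0.5], [-4.1, 1.6, 0.4], [-4.2, 1.3, 0.4], [-4.3, 0.9, 0.4]] end az 10.700000000000003
[[-4.3, 0.5, 0.4], [-4.4, 0.1, 0.4], [-4.4, -0.3, 0.5], [-4.3, -0.6, 0.4], [-4.3, -1.0, 0.4], [-4.1, -1.4, 0.4], [-4.0, -1.8, 0.4], [-3.9, -2.0, 0.4], [-3.7, -2.4, 0.5], [-3.4, -2.8, 0.4], [-3.2, -3.0, 0.4], [-2.9, -3.3, 0.4]] end az -49.3
[[-2.6, -3.5, 0.4], [-2.3, -3.7, 0.4], [-1.9, -3.9, 0.5], [-1.6, -4.1, 0.4], [-1.3, -4.2, 0.4], [-0.9, -4.3, 0.4], [-0.5, -4.3, 0.4], [-0.1, -4.4, 0.4], [0.3, -4.4, 0.5], [0.6, -4.3, 0.4], [1.0, -4.3, 0.4], [1.4, -4.1, 0.4]] end az -109.3
```

drive_tool(travel=[[-2.4,3.7,0.4],[-2.8,3.4,0.4],[-3.0,3.2,0.5],[-3.3,2.9,0.4]], turn=[[0,0,0],[0,0,0],[0,0,0],[0,0,0]], jaw=[0.9,0.9,0.9,0.9])

```text
time_s: 15.75
tcp_pos: [0.5577, 0.1623, 0.1652]
orientation: [0.696, 0.718, 0.0, -0.001]
ft_force: [-5.5, 3.7, 13.4]
finger_gap: 0.0186
```

```bash
cat > st.py <<'E'
import numpy as np,sys
from cell import manip
s=manip.sense();p=np.array(s['tcp_pos']);F=np.array(s['ft_force']);c=np.array([.5206,.1288])
d=p[:2]-c;az=np.arctan2(d[1],d[0]);u=d/np.linalg.norm(d);t=np.array([u[1],-u[0]])
print('t',s['time_s'],'tcp',p.round(4),'az',np.degrees(az).round(1),'r',np.linalg.norm(d).round(4),'F',F.round(1),'push',(-F[:2]@t).round(2),'rad',(F[:2]@u).round(2),'gap',round(s['finger_gap'],4),'tq',np.array(s['wrist_torque']).round(2))
open('log.txt','a').write(' '.join(map(str,[*p,*F]))+'\n')
E
python3 st.py
```

```text
t 15.75 tcp [0.5577 0.1623 0.1652] az 42.1 r 0.05 F [-5.5  3.7 13.4] push 6.44 rad -1.58 gap 0.0186 tq [0.88 1.33 0.  ]
```

drive_tool(travel=[[-3.5,2.6,0],[-3.7,2.3,0],[-3.9,1.9,0.2],[-4.1,1.6,0.4],[-4.2,1.3,0.4],[-4.3,0.9,0.4]], turn=[[0,0,0],[0,0,0],[0,0,0],[0,0,0],[0,0,0],[0,0,0]], jaw=[0.9,0.9,0.9,0.9,0.9,0.9])

```text
time_s: 16.35
tcp_pos: [0.5687, 0.1395, 0.1631]
orientation: [0.696, 0.718, -0.0, -0.001]
ft_force: [-1.1, 7.3, 0.4]
finger_gap: 0.0188
```

```bash
python3 st.py
```

```text
t 16.35 tcp [0.5687 0.1395 0.1631] az 12.5 r 0.0493 F [-1.1  7.3  0.4] push 7.4 rad 0.47 gap 0.0188 tq [1.66 0.31 0.08]
```

drive_tool(travel=[[-4.3,0.5,0.4],[-4.4,0.1,0.4],[-4.4,-0.3,0.5],[-4.3,-0.6,0.4],[-4.3,-1.0,0.4],[-4.1,-1.4,0.4]], turn=[[0,0,0],[0,0,0],[0,0,0],[0,0,0],[0,0,0],[0,0,0]], jaw=[0.9,0.9,0.9,0.9,0.9,0.9])

```text
time_s: 16.95
tcp_pos: [0.5671, 0.1135, 0.1607]
orientation: [0.696, 0.718, 0.0, -0.001]
ft_force: [2.1, 8.6, -1.6]
finger_gap: 0.0183
```

```bash
python3 st.py
```

```text
t 16.95 tcp [0.5671 0.1135 0.1607] az -18.2 r 0.049 F [ 2.1  8.6 -1.6] push 8.84 rad -0.72 gap 0.0183 tq [ 1.73 -0.41  0.04]
```

drive_tool(travel=[[-4.0,-1.8,0.4],[-3.9,-2.0,0.4],[-3.7,-2.4,0.5]], turn=[[0,0,0],[0,0,0],[0,0,0]], jaw=[0.9,0.9,0.9])

```text
time_s: 17.25
tcp_pos: [0.5614, 0.1018, 0.1594]
orientation: [0.696, 0.718, 0.0, -0.001]
ft_force: [2.9, 8.4, -0.9]
finger_gap: 0.0184
```

```bash
python3 st.py
```

```text
t 17.25 tcp [0.5614 0.1018 0.1594] az -33.6 r 0.0489 F [ 2.9  8.4 -0.9] push 8.62 rad -2.23 gap 0.0184 tq [ 1.7  -0.57 -0.03]
```

drive_tool(travel=[[-3.4,-2.8,0.4],[-3.2,-3.0,0.4],[-2.9,-3.3,0.4]], turn=[[0,0,0],[0,0,0],[0,0,0]], jaw=[0.9,0.9,0.9])

```text
time_s: 17.55
tcp_pos: [0.5527, 0.0919, 0.1582]
orientation: [0.696, 0.718, 0.0, -0.0]
ft_force: [4.8, 7.2, -3.7]
finger_gap: 0.0181
```

```bash
python3 st.py
```

```text
t 17.55 tcp [0.5527 0.0919 0.1582] az -49.0 r 0.0489 F [ 4.8  7.2 -3.7] push 8.29 rad -2.28 gap 0.0181 tq [ 1.59 -1.06 -0.03]
```

drive_tool(travel=[[-2.6,-3.5,0.4],[-2.3,-3.7,0.4]], turn=[[0,0,0],[0,0,0]], jaw=[0.9,0.9])

```text
time_s: 17.75
tcp_pos: [0.5457, 0.0867, 0.1574]
orientation: [0.696, 0.718, 0.0, -0.0]
ft_force: [5.3, 7.7, -5.4]
finger_gap: 0.0187
```

```bash
python3 st.py
```

```text
t 17.75 tcp [0.5457 0.0867 0.1574] az -59.2 r 0.049 F [ 5.3  7.7 -5.4] push 8.5 rad -3.84 gap 0.0187 tq [ 1.59 -1.21 -0.04]
```

drive_tool(travel=[[-1.9,-3.9,0.5],[-1.6,-4.1,0.4]], turn=[[0,0,0],[0,0,0]], jaw=[0.9,0.9])

```text
time_s: 17.95
tcp_pos: [0.538, 0.0829, 0.1566]
orientation: [0.696, 0.718, 0.0, -0.0]
ft_force: [5.9, 7.0, -5.6]
finger_gap: 0.0184
```

```bash
python3 st.py
```

```text
t 17.95 tcp [0.538  0.0829 0.1566] az -69.3 r 0.0491 F [ 5.9  7.  -5.6] push 8.01 rad -4.45 gap 0.0184 tq [ 1.41 -1.43 -0.01]
```

drive_tool(travel=[[-1.3,-4.2,0.4],[-0.9,-4.3,0.4]], turn=[[0,0,0],[0,0,0]], jaw=[0.9,0.9])

```text
time_s: 18.15
tcp_pos: [0.5296, 0.0804, 0.1558]
orientation: [0.696, 0.718, 0.001, -0.0]
ft_force: [7.4, 6.7, -7.4]
finger_gap: 0.0187
```

```bash
python3 st.py; python3 - <<'E'
import numpy as np
from scipy.optimize import least_squares
d=np.loadtxt('log.txt')[:,:2]
r=least_squares(lambda c:np.hypot(d[:,0]-c[0],d[:,1]-c[1])-c[2],[.52,.129,.05]);print(r.x,r.fun.round(5))
r=least_squares(lambda c:np.hypot(d[:,0]-c[0],d[:,1]-c[1])-.05,[.52,.129]);print(r.x,r.fun.round(5))
E
```

```text
t 18.15 tcp [0.5296 0.0804 0.1558] az -79.5 r 0.0492 F [ 7.4  6.7 -7.4] push 8.53 rad -5.2 gap 0.0187 tq [ 1.41 -1.65 -0.  ]
[0.51951552 0.1296101  0.05023341] [ 4.e-05 -8.e-05  1.e-05  4.e-05  1.e-05  2.e-05 -2.e-05 -2.e-05]
[0.51978218 0.1295068 ] [ 1.4e-04 -9.0e-05 -4.0e-05 -1.0e-05 -1.0e-05  3.0e-05  2.0e-05  6.0e-05]
```

drive_tool(travel=[[-0.5,-4.3,0.4],[-0.1,-4.4,0.4]], turn=[[0,0,0],[0,0,0]], jaw=[0.9,0.9])

```text
time_s: 18.35
tcp_pos: [0.521, 0.0795, 0.155]
orientation: [0.696, 0.718, 0.001, 0.0]
ft_force: [7.7, 5.7, -8.9]
finger_gap: 0.0183
```

```bash
python3 st.py
```

```text
t 18.35 tcp [0.521  0.0795 0.155 ] az -89.6 r 0.0493 F [ 7.7  5.7 -8.9] push 7.77 rad -5.66 gap 0.0183 tq [ 1.19 -1.93  0.02]
```

```bash
sed -i 's/\[.5206,.1288\]/[.5197,.1295]/' st.py; python3 st.py; python3 rows.py -88.5 14 5
```

```text
t 18.35 tcp [0.521  0.0795 0.155 ] az -88.5 r 0.05 F [ 7.7  5.7 -8.9] push 7.87 rad -5.52 gap 0.0183 tq [ 1.19 -1.93  0.02]
[[0.2, -4.4, 0.4], [0.6, -4.3, 0.4], [0.9, -4.3, 0.5], [1.4, -4.2, 0.4], [1.7, -4.0, 0.4], [2.0, -3.9, 0.4], [2.3, -3.7, 0.4], [2.7, -3.5, 0.4], [3.0, -3.2, 0.5], [3.2, -2.9, 0.4], [3.5, -2.7, 0.4], [3.7, -2.3, 0.4], [3.9, -2.0, 0.4], [4.0, -1.7, 0.4]] end az -158.5
```

drive_tool(travel=[[0.7,-4.4,0.9],[1.1,-4.3,0.9]], turn=[[0,0,0],[0,0,0]], jaw=[0.9,0.9])

```text
time_s: 18.55
tcp_pos: [0.5129, 0.0801, 0.1538]
orientation: [0.697, 0.717, 0.001, 0.001]
ft_force: [6.6, -1.2, 7.3]
finger_gap: 0.0188
```

```bash
python3 st.py
```

```text
t 18.55 tcp [0.5129 0.0801 0.1538] az -97.8 r 0.0499 F [ 6.6 -1.2  7.3] push 6.7 rad 0.29 gap 0.0188 tq [-0.56 -1.49 -0.03]
```

drive_tool(travel=[[0.9,-4.3,0.5],[1.4,-4.2,0.4]], turn=[[0,0,0],[0,0,0]], jaw=[0.9,0.9])

```text
time_s: 18.75
tcp_pos: [0.5045, 0.0819, 0.153]
orientation: [0.697, 0.717, 0.001, 0.001]
ft_force: [6.8, -2.3, 4.0]
finger_gap: 0.0185
```

```bash
python3 st.py
```

```text
t 18.75 tcp [0.5045 0.0819 0.153 ] az -107.7 r 0.05 F [ 6.8 -2.3  4. ] push 7.13 rad 0.1 gap 0.0185 tq [-0.34 -1.58 -0.04]
```

drive_tool(travel=[[1.7,-4.0,0.4],[2.0,-3.9,0.4]], turn=[[0,0,0],[0,0,0]], jaw=[0.9,0.9])

```text
time_s: 18.95
tcp_pos: [0.4964, 0.0853, 0.1522]
orientation: [0.697, 0.717, 0.001, 0.001]
ft_force: [7.5, -3.2, 3.9]
finger_gap: 0.0187
```

```bash
python3 st.py
```

```text
t 18.95 tcp [0.4964 0.0853 0.1522] az -117.8 r 0.05 F [ 7.5 -3.2  3.9] push 8.08 rad -0.69 gap 0.0187 tq [-0.54 -1.5  -0.  ]
```

drive_tool(travel=[[2.3,-3.7,0.4]], turn=[[0,0,0]], jaw=[0.9])

```text
time_s: 19.05
tcp_pos: [0.4926, 0.0875, 0.1518]
orientation: [0.697, 0.717, 0.001, 0.001]
ft_force: [7.7, -3.2, 4.2]
finger_gap: 0.0187
```

```bash
python3 st.py
```

```text
t 19.05 tcp [0.4926 0.0875 0.1518] az -122.8 r 0.05 F [ 7.7 -3.2  4.2] push 8.2 rad -1.48 gap 0.0187 tq [-0.54 -1.57  0.04]
```

drive_tool(travel=[[2.7,-3.5,0.4]], turn=[[0,0,0]], jaw=[0.9])

```text
time_s: 19.15
tcp_pos: [0.489, 0.09, 0.1513]
orientation: [0.697, 0.717, 0.001, 0.001]
ft_force: [7.0, -2.8, 3.9]
finger_gap: 0.0187
```

```bash
python3 st.py
```

```text
t 19.15 tcp [0.489  0.09   0.1513] az -127.8 r 0.05 F [ 7.  -2.8  3.9] push 7.2 rad -2.07 gap 0.0187 tq [-0.64 -1.56  0.06]
```

drive_tool(travel=[[3.0,-3.2,0.5]], turn=[[0,0,0]], jaw=[0.9])

```text
time_s: 19.25
tcp_pos: [0.4857, 0.0929, 0.1509]
orientation: [0.697, 0.717, 0.001, 0.001]
ft_force: [6.6, -4.7, 7.5]
finger_gap: 0.0187
```

```bash
python3 st.py
```

```text
t 19.25 tcp [0.4857 0.0929 0.1509] az -132.8 r 0.05 F [ 6.6 -4.7  7.5] push 8.04 rad -1.0 gap 0.0187 tq [-0.78 -1.3   0.05]
```

drive_tool(travel=[[3.2,-2.9,0.4]], turn=[[0,0,0]], jaw=[0.9])

```text
time_s: 19.35
tcp_pos: [0.4826, 0.0959, 0.1505]
orientation: [0.697, 0.717, 0.001, 0.001]
ft_force: [5.2, -3.7, 6.4]
finger_gap: 0.0185
```

```bash
python3 st.py
```

```text
t 19.35 tcp [0.4826 0.0959 0.1505] az -137.8 r 0.05 F [ 5.2 -3.7  6.4] push 6.26 rad -1.35 gap 0.0185 tq [-0.92 -1.28 -0.  ]
```

drive_tool(travel=[[3.5,-2.7,0.4]], turn=[[0,0,0]], jaw=[0.9])

```text
time_s: 19.45
tcp_pos: [0.4799, 0.0993, 0.1501]
orientation: [0.697, 0.717, 0.001, 0.001]
ft_force: [6.0, -5.4, 6.5]
finger_gap: 0.0186
```

```bash
python3 st.py
```

```text
t 19.45 tcp [0.4799 0.0993 0.1501] az -142.8 r 0.05 F [ 6.  -5.4  6.5] push 7.95 rad -1.55 gap 0.0186 tq [-1.06 -1.38 -0.01]
```

```bash
cat > st2.py <<'E'
import numpy as np
from cell import manip
c=np.array([.5197,.1295]);L=[]
for i in range(4):
    if i: manip.read_camera('wrist')
    s=manip.sense();p=np.array(s['tcp_pos']);F=np.array(s['ft_force'])
    d=p[:2]-c;u=d/np.linalg.norm(d);t=np.array([u[1],-u[0]]);L.append([-F[:2]@t,F[:2]@u,F[2]])
L=np.array(L)
print('t',s['time_s'],'az',np.degrees(np.arctan2(d[1],d[0])).round(1),'r',np.linalg.norm(d).round(4),'push',L[:,0].round(1),'mean',L.mean(0).round(2),'tq',np.array(s['wrist_torque']).round(2),'z',p[2].round(4))
E
python3 st2.py; python3 rows.py -142.8 18 5
```

```text
t 19.6 az -143.4 r 0.0501 push [8.  5.9 4.5 3.9] mean [ 5.54 -0.9   6.82] tq [-0.41 -0.71 -0.04] z 0.15
[[3.7, -2.4, 0.4], [3.8, -2.1, 0.4], [4.1, -1.7, 0.5], [4.1, -1.4, 0.4], [4.3, -0.9, 0.4], [4.3, -0.7, 0.4], [4.4, -0.2, 0.4], [4.4, 0.1, 0.4], [4.3, 0.6, 0.5], [4.3, 0.9, 0.4], [4.2, 1.3, 0.4], [4.1, 1.6, 0.4], [3.9, 2.0, 0.4], [3.7, 2.3, 0.4], [3.5, 2.6, 0.5], [3.2, 3.0, 0.4], [3.0, 3.1, 0.4], [2.7, 3.5, 0.4]] end az -232.8
```

drive_tool(travel=[[3.7,-2.3,0.4]], turn=[[0,0,0]], jaw=[0.9])

```text
time_s: 19.7
tcp_pos: [0.4776, 0.1025, 0.1497]
orientation: [0.697, 0.717, 0.0, 0.001]
ft_force: [5.0, -6.0, 6.5]
finger_gap: 0.0184
```

```bash
python3 st2.py
```

```text
t 19.85 az -148.0 r 0.05 push [7.8 6.3 4.4 4.1] mean [ 5.66 -1.05  7.61] tq [-0.81 -0.76  0.01] z 0.1496
```

drive_tool(travel=[[3.9,-2.0,0.4]], turn=[[0,0,0]], jaw=[0.9])

```text
time_s: 19.95
tcp_pos: [0.4755, 0.1061, 0.1493]
orientation: [0.697, 0.717, 0.0, 0.001]
ft_force: [5.9, -7.2, 8.9]
finger_gap: 0.0184
```

```bash
python3 st2.py
```

```text
t 20.1 az -152.9 r 0.05 push [9.1 8.  6.  6.5] mean [ 7.42 -0.67  8.32] tq [-0.95 -0.83 -0.01] z 0.1492
```

drive_tool(travel=[[4.1,-1.7,0.4]], turn=[[0,0,0]], jaw=[0.9])

```text
time_s: 20.2
tcp_pos: [0.4736, 0.11, 0.1489]
orientation: [0.697, 0.717, 0.0, 0.001]
ft_force: [4.7, -8.4, 8.6]
finger_gap: 0.0187
```

```bash
python3 st2.py
```

```text
t 20.35 az -157.9 r 0.0501 push [9.6 8.4 6.1 6.2] mean [ 7.56 -1.12  8.25] tq [-1.1 -0.8 -0. ] z 0.1488
```

drive_tool(travel=[[4.1,-1.4,0.2]], turn=[[0,0,0]], jaw=[0.9])

```text
time_s: 20.45
tcp_pos: [0.4721, 0.1139, 0.1486]
orientation: [0.697, 0.717, 0.0, 0.001]
ft_force: [7.1, -9.2, 4.3]
finger_gap: 0.0186
```

```bash
python3 st2.py
```

```text
t 20.6 az -162.6 r 0.0501 push [10.9  9.7  7.8  7.7] mean [ 9.   -3.3   5.24] tq [-1.23 -1.13  0.01] z 0.1485
```

drive_tool(travel=[[4.3,-0.9,0.3]], turn=[[0,0,0]], jaw=[0.9])

```text
time_s: 20.7
tcp_pos: [0.4709, 0.118, 0.1482]
orientation: [0.697, 0.717, -0.0, 0.001]
ft_force: [4.9, -9.2, 4.3]
finger_gap: 0.0185
```

```bash
python3 st2.py
```

```text
t 20.85 az -167.4 r 0.0501 push [10.1 10.1  8.9  7.7] mean [ 9.23 -3.17  5.01] tq [-1.46 -1.12 -0.01] z 0.1481
```

drive_tool(travel=[[0,0,0],[0,0,0],[0,0,0],[0,0,0]], turn=[[0,0,0],[0,0,0],[0,0,0],[0,0,0]], jaw=[0.5,0.5,0.5,0.5])

```text
time_s: 21.25
tcp_pos: [0.4699, 0.1197, 0.1478]
orientation: [0.697, 0.717, -0.0, -0.0]
ft_force: [0.9, 0.6, -0.7]
finger_gap: 0.0425
```

drive_tool(travel=[[0,0,-10],[0,0,-20],[0,0,-30],[0,0,-40],[0,0,-40],[0,0,-40],[-40,0,0],[-40,0,0],[-40,0,0],[0,0,0],[0,0,0]], turn=[[0,0,0],[0,0,0],[0,0,0],[0,0,0],[0,0,0],[0,0,0],[0,0,0],[0,0,0],[0,0,0],[0,0,0],[0,0,0]], jaw=[0.5,0.5,0.5,0.5,0.5,0.5,0.5,0.5,0.5,0.5,0.5])

```text
time_s: 22.35
tcp_pos: [0.4736, -0.0012, 0.3285]
orientation: [0.698, 0.717, 0.0, -0.0]
ft_force: [-0.3, 0.9, -0.2]
finger_gap: 0.0426
```

```bash
python3 - <<'E'
from h import *
c=wcam(); cv2.imwrite("pics/w20.png",c["image"][:,:,::-1]); s=manip.sense();print(s['time_s'],s['tcp_pos'],s['ft_force'])
c=manip.read_camera("scene"); a=c['image'][210:360,230:420,::-1];cv2.imwrite("pics/s20.png",cv2.resize(a,None,fx=4,fy=4,interpolation=cv2.INTER_CUBIC))
E
```

```text
22.4 [ 4.73583490e-01 -1.22011353e-04  3.28353558e-01] [-0.34544826  1.06554624  0.74203049]
```

View pics/w20.png

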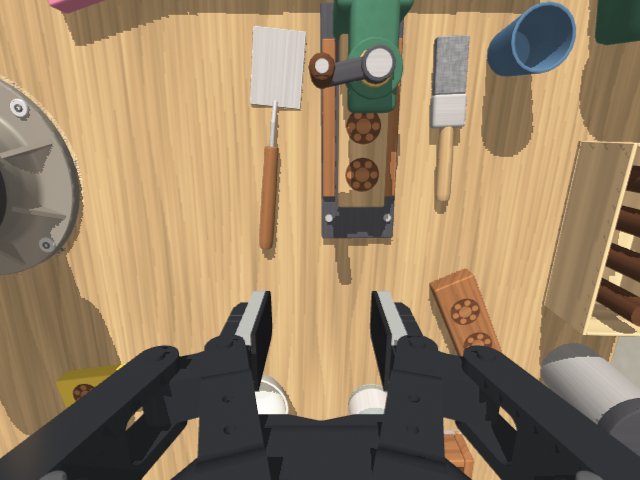

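View pics/s20.png

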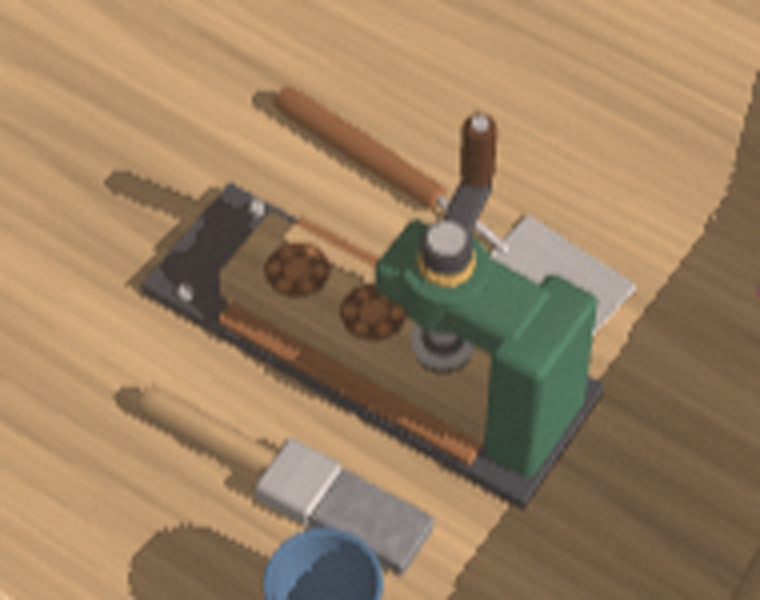

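```bash
python3 - <<'E'
from h import *
np.set_printoptions(precision=4,suppress=True)
w=wcam();c=cams()
g,r=tri([ray(w,(322,66)),ray(c['scene'],(230+480/4,210+122/4))]);print(g,r,np.degrees(np.arctan2(g[1]-.1295,g[0]-.5197)))
g=plane(w,(322,66),.2065);print(g,np.degrees(np.arctan2(g[1]-.1295,g[0]-.5197)))
for p in [(338,207),(387,207)]: print('tail',plane(w,p,.042))
E
```

```text
[0.4706 0.1189 0.2062] [np.float64(0.000227018576088975), np.float64(0.00022701857608894578)] -167.79327594435435
[0.4705 0.119  0.2065] -167.97628289585023
tail [ 0.4958 -0.0199  0.042 ]
tail [ 0.5588 -0.018   0.042 ]
```

Grip angle −168°, grip top at z 0.206 as predicted, and the mould's tail is still at y ≈ −0.019, which is its home position. I'm handing in.

```bash
python3 -c "
from cell import manip
print(manip.sense()['time_s'],manip.sign_off())"
```

```text
the job is handed in; nothing more can be done
22.6 None
```

The mould is home against the column and clamped at an estimated 37 N. I handed the job in at 22.6 s with the gripper open and clear of everything.

**Push:** I slid the mould about 85 mm along the bed until the force on the fingers rose to about 15 N. Its tail then measured y ≈ −0.019 to −0.020, against about −0.021 expected. It was still there after clamping.

**Clamp:** After that I gripped the crank and turned it clockwise about 4 rad.
- The pad met the wood at roughly 5.7 rad.
- I stopped about 0.4 rad later, when the push at the grip had risen about 3.7 N above free turning.
- Both the angle and the push give about 37 N. Single force readings scattered by about 0.7 N (roughly 7 N of clamping force), so I averaged four at each step.
- After release, the camera put the grip at −168°, against −167.4° when I let go.

**Disagreements and misses:**
- The fingertips appeared 20 to 35 mm behind the stated tool point. Because of this my first push passed over the mould without touching it. I lowered the tool and repeated the push.
- I gave the crank's axis about 1 mm off and followed its descent slightly wrong. That put up to about 6 N sideways and 13 N vertically on the grip, until I corrected it part-way round.

The other things on the bench look undisturbed in the last pictures, though I did not measure their positions again.

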